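Squeeze an instrument case shut in a bar clamp, hasp it and free it

TASK

The new rubber seal holds the lid of the grey instrument case ajar. Pump the trigger of the bar clamp until its jaw has squeezed the lid fully shut, then swing the case's hasp down flat over the catch on the lid. Then squeeze the clamp's release lever and slide the jaw all the way back, leaving the case standing latched on the plate, and do not disturb the other things on the bench.

Things in the scene. Friction and masses are not known exactly. Their poses are not given: they have to be found in the camera images.
- clamp: One-hand bar clamp bolted on an aluminium plate, 190 x 336 x 12 mm, fixed to the worktop. Origin on the worktop, 12 mm nearer than the plate's middle; x away from the robot, y along the bar towards the fixed jaw, z up; yaw within 0.3 rad. The steel bar lies along y at x -55 mm, 70 mm up, between a rear foot (y -162 to -140 mm, 86 mm high) and the fixed jaw (y 137 to 163 mm, 94 mm high).
- fixed_pad (a point): Middle of the face of the fixed jaw's round rubber pad, 40 mm across, 70 mm above the worktop; it faces -y of the clamp. The fixed jaw's arm, 28 mm high at the pad's height, reaches from the bar to 45 mm beyond the pad.
- jaw (a joint): Position of the moving head (with its jaw arm and pad) along the bar, m: 0 = fully back, growing towards the fixed jaw. A ratchet holds it every 2.5 mm; it goes back only with the release lever squeezed. A full squeeze of the trigger nets 7 to 10 mm (up to 25 N). Starts at 0.020 to 0.045; meets the ajar lid at 0.062 to 0.070; lid shut at 0.080 to 0.087.
- moving_pad (a point): Middle of the front of the moving jaw's round rubber pad, 40 mm across, springy (5 N/mm), facing the lid (+y of the clamp), 70 mm above the worktop. It moves with the head. Sliding the head takes about 2 N plus 60 N per m/s.
- trigger (a joint): Angle of the trigger about its upright pivot in the head, rad: 0 = at rest, 0.20 = squeezed fully towards the handle; a spring returns it. It needs 3 to 15 N at its grip, which moves about 21 mm, and must return fully before the next squeeze.
- handle_grip (a point): Where the fixed handle is to be held: a level black bar 18 mm thick (y) and 24 mm high, centred 70 mm above the worktop, that sticks 85 mm out of the moving head towards the robot. The trigger lies beside it, on the +y side; squeeze both together from above along the clamp's y, and follow the head after each squeeze. Free down to the worktop; the plate's edge is 34 mm off in +x.
- trigger_grip (a point): Where the black trigger bar is to be squeezed, its middle, 12 mm thick (y) and 20 mm high, level with the handle. Handle and trigger measure 52 mm over their outer faces here at rest, 31 mm squeezed. As they close the head, with the handle, runs 9 mm forward, so their middle stays put, 25 mm on the +y side of the handle's outer face at rest: centre on it; farther back blocks the head.
- release (a joint): Angle of the release lever, rad: 0 = at rest, leaning back, 0.35 = squeezed upright against the head; above 0.26 the ratchet is free. A spring returns it. It takes 6 N at its grip, up to 20 N while the clamp is under load.
- release_grip (a point): Middle of the back of the release lever, a steel tab 24 mm wide (x) and 40 mm high, hinged at its foot, at the back (-y) of the block on top of the moving head; 110 mm above the worktop at rest. Pinch it from above against head_front, along the clamp's y, and keep it squeezed while sliding the head back (-y).
- head_front (a point): Middle of the front (+y) face of the block on top of the moving head, 110 mm above the worktop. The block is 30 mm wide (x), its top 124 mm above the worktop; below 86 mm the head's body extends farther forward. From this face to the lever's back: about 51 mm at rest, 41 mm squeezed.
- case: Grey ribbed plastic instrument case standing on its spine on the plate between the jaws, loose, 0.5 to 1 kg: 136 mm wide (x), 60 mm thick when shut (y), 100 mm high. Origin: middle of its underside; axes as the clamp's within 0.05 rad. Its back (y +30 mm) stands at the fixed pad, its lid faces -y (outer face y -30 mm when shut).
- lid (a joint): Angle of the case's lid about the hinge along its lower edge, rad: 0 = fully shut; the seal pushes it open to 0.20, where its upper edge stands 18 mm off. Shutting it takes about 15 N at the height of the pads. Held by the hasp alone it reads about 0.03.
- hasp (a joint): Angle of the hasp, rad: 0 = lying flat towards the lid (-y of the case), 1.57 = upright, at most 2.0. Starts at 1.25 to 1.75, held by slight friction; falls shut of itself below about 0.6. It can go flat only with the lid squeezed nearly shut, when its window passes over the catch; else its end bar lands on top of the catch.
- hasp_hinge (a point): Point on the hasp's hinge axis (along the case's x), 104 mm above the case's underside, 14 mm behind (+y) the case's middle.
- hasp_tip (a point): Middle of the end bar of the hasp, 41 mm from its hinge. The hasp is a steel frame 31 mm wide and 4 mm thick with a window 21 mm wide; beyond the end bar a small tab ends 51 mm from the hinge.
- catch (a point): Top of the catch on the lid's upper edge, a rounded steel stud 12 mm wide (x), 6 mm thick and 7.5 mm high; with the lid shut it is 32 mm from the hasp's hinge line and stands 1.5 mm proud of the flat hasp.
- hex_driver: Bystander: hex driver, 21 x 169 x 20 mm, lying left in front of the plate.
- objective_case: Bystander: black round objective case, 43 mm across, 66 mm high, standing beyond the plate.
- pipette_200: Bystander: white micropipette, 246 mm long, lying left of the plate.
- tape_roll: Bystander: roll of tape, 104 mm across, 25 mm high, lying beyond the plate.
Things that resemble listed ones, but are neither listed nor needed, are in the scene too. Leave any blue look-alike of the case alone.

How it is judged:
By the outcome, as a careful person would: the job done as asked, in the order asked, and still so for the second after the job is handed in, with the robot touching nothing.
It also fails if it takes over 72 s, if anything falls off the work surface, if the arm or the gripper's body presses on something with over 40 N, if the wrist force passes 120 N, or if a joint passes its speed limit or range.

ROBOT

A 6-joint arm with a two-finger parallel gripper is mounted at the origin on a cart in front of the work surface, level with it; the furniture and walls round the work are solid. World frame = base frame: x ahead of the robot, y to its left, z up, the work surface at z = 0. Lengths are in m, angles in degrees, forces in N, time in s.
With the tool pointing down it reaches from about 0.375 to 0.9 m from the base axis. Payload 3.1 kg.
Tool frame: the origin (TCP) lies on the centre line of the jaws, within the pads' length; the fingertips stand 25 mm ahead of it and the grasp point (between the pads) lies 6 mm ahead of it; z points along the fingers, y is the line along which they close (so a half turn about z gives the same grasp; the last joint's range is limited). The gripper opens to 87 mm and grips with 3 to 60 N. Pads are 19 mm wide; open, the fingers measure 117 mm over their backs; the gripper's body (75 mm by 190 mm) begins 51 mm behind the grasp point.
Start: joints at [-83.91, 30.224, 82.088, -0, 67.689, -10.227], TCP at [0.176, -0.6, 0.248] pointing down, gripper open.
Joint ranges: [-176.69, 176.69], [-43.24, 126.21], [12.49, 139.97], [-82, 262], [0, 151.66], [-163.58, 163.58]. Speed limits (degrees/s): [159.86, 159.86, 180, 180, 180, 180].

INTERFACE

Orientations are given as a 3x3 rotation matrix whose columns are the frame's x, y, z axes.
In Python, from rig import read_state, capture, camera_params, hand_in gives the robot as it stands.
- The arm moves only by the tool apply_moves, never from a script. Its argument "rows" is a list of rows, each an object of numbers: "x", "y", "z": the shift along the tool's x, y, z in mm; "rx", "ry", "rz": the turn, a rotation vector about the tool's x, y, z in units of 6 degrees (1.0 is 6 degrees); "claw": the closure in counts, from 0 (fully open) to 255 (shut). A call has 1 to 10 rows; each row is the pose to reach, as a shift and turn from the pose commanded when the call began, along the tool's axes at that moment; what a row does not reach only later rows make up. A row lasts 1/8 s, in which the tool goes at most 62.5 mm and 10.7 degrees, less where a joint would pass 70% of its speed; a pose out of reach is approached as far as the arm can. A call with a gripper value outside its range is refused whole. The fingers move at their own pace and stop on an object; the grip force is fixed at half the most. Time passes only in rows, so rows that repeat a pose let the fingers close. It gives the time, the measured TCP pose, the force, the opening and the grip force at its end, in the units of the state.
- read_state(): the state, without advancing time (a new reading comes with each control period).
- capture(name): name is "side" or "top"; returns (picture, depth): 480x640x3 uint8, red, green, blue; 480x640 float32, m along the optical axis (not along the pixel's ray), 0 where there is no reading.
- camera_params(name): a dict with "fx", "fy", "cx", "cy" (pixels), "xyz" and "orientation" of the camera in the world. Camera axes: x right, y up, looking along -z (the intrinsics and any distortion apply to the point x, -y, -z); pixel columns grow to the right and rows downward; lengths in m; the calibration is good to about 2 mm. A picture is of the moment at which its call begins. camera_params takes no time and is no camera call.
- hand_in(): hands the job in; it is judged then, once.
The state is a dict: "time_s": time; "joint_positions": joint angles; "qvel": joint speeds; "tau": joint torques, N m; "position": TCP position; "tcp_rot": TCP orientation; "force": force on the tool from outside, world axes, zero at the start; "moment": the same for the moment, N m; "opening": opening from 0.0 (shut) to 1.0 (fully open); "grasp_force": force on a finger pad.
Only numpy, scipy, OpenCV 4.12 (cv2) and the standard library are available. Lean on these libraries where they do the work, as an engineer would, in place of code of your own. Each camera call takes 0.05 s, during which the arm holds its last target. There are 200 camera calls.

## Working session

There is one attempt and no reset: what is moved stays moved. The work goes in short steps, Python scripts to look and compute and a tool call to move; the robot and the scene stay as the last step left them, time stands still between calls to the robot, and variables do not carry over. Pictures are saved under pics/ and viewed, at most 13 in all, crops included, and the job is handed in when it is done.

Besides the shell and the picture viewer there is one more tool, called after "Call:" as name(argument=value, ...) on one line, values as JSON. apply_moves: Moves the arm, as the interface text tells. Its arguments: {"type":"object","properties":{"rows":{"type":"array"}},"required":["rows"]}

```bash
mkdir -p pics; ls
cat > h.py <<'E'
import numpy as np, cv2
from rig import *
def save(n,f):
    p,d=capture(n); cv2.imwrite(f'pics/{f}.png',cv2.cvtColor(p,cv2.COLOR_RGB2BGR)); np.save(f'pics/{f}_d.npy',d); return p,d
def P(n,d,u,v,r=1):
    c=camera_params(n); w=d[v-r:v+r+1,u-r:u+r+1]; z=np.median(w[w>0])
    q=np.array([(u-c['cx'])/c['fx']*z,-(v-c['cy'])/c['fy']*z,-z])
    return np.array(c['orientation'])@q+np.array(c['xyz'])
def cloud(n,d):
    c=camera_params(n); v,u=np.mgrid[:480,:640]
    q=np.stack([(u-c['cx'])/c['fx']*d,-(v-c['cy'])/c['fy']*d,-d],-1)
    return q@np.array(c['orientation']).T+np.array(c['xyz'])
E
python3 - <<'E'
from h import *
for n in('top','side'):
    save(n,n+'0'); print(camera_params(n))
print(read_state())
E
```

```text
pics
{'fx': 527.9168552279062, 'fy': 527.9168552279062, 'cx': 328.484674824249, 'cy': 242.71740266375247, 'xyz': array([0.46978505, 0.21415925, 1.12893259]), 'orientation': array([[-0.02411798,  0.99498934, -0.0970285 ],
       [-0.99925432, -0.02106591,  0.03235787],
       [ 0.03015174,  0.09773656,  0.99475547]])}
{'fx': 550.5027419769465, 'fy': 550.5027419769465, 'cx': 317.2660684392617, 'cy': 237.54032213296142, 'xyz': array([-0.14794716,  0.55184228,  1.13246738]), 'orientation': array([[-0.48577237,  0.68421392, -0.54394533],
       [-0.87395809, -0.39081493,  0.28889608],
       [-0.01491523,  0.61572315,  0.78782138]])}
{'time_s': 0.1, 'joint_positions': array([-8.39109766e+01,  3.02733962e+01,  8.21486036e+01, -2.57354199e-04,
        6.76868944e+01, -1.02277829e+01]), 'qvel': array([ 0.01248294,  0.00350327, -0.10698405, -0.09424657,  0.0427109 ,
       -0.01106668]), 'tau': array([-2.45131732e-04, -4.40986204e+01, -1.77150285e+01,  6.35560253e-02,
        5.33635891e-02, -4.82845678e-05]), 'position': array([ 0.1755506 , -0.5992195 ,  0.24667448]), 'tcp_rot': array([[ 9.59722478e-01,  2.80949681e-01, -2.05731386e-04],
       [ 2.80949558e-01, -9.59720676e-01,  1.88939942e-03],
       [ 3.33381499e-04, -1.87109923e-03, -9.99998194e-01]]), 'force': array([ 0.25827301,  0.25869243, -0.51519032]), 'moment': array([-0.06360172, -0.01212401, -0.03552011]), 'grasp_force': 0.0, 'opening': 0.9998723878157587}
```

View pics/top0.png

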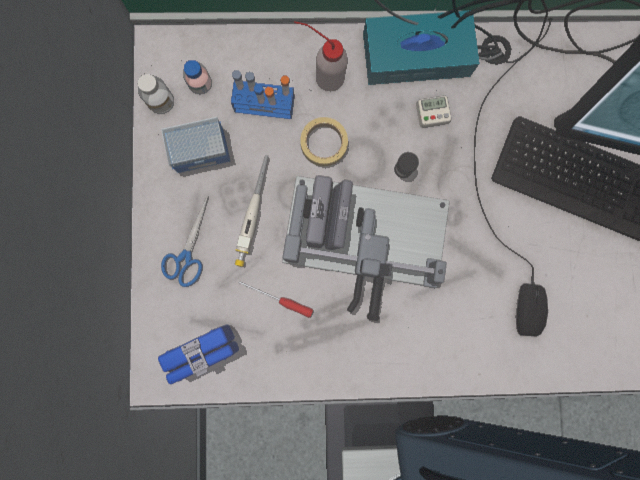

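View pics/side0.png

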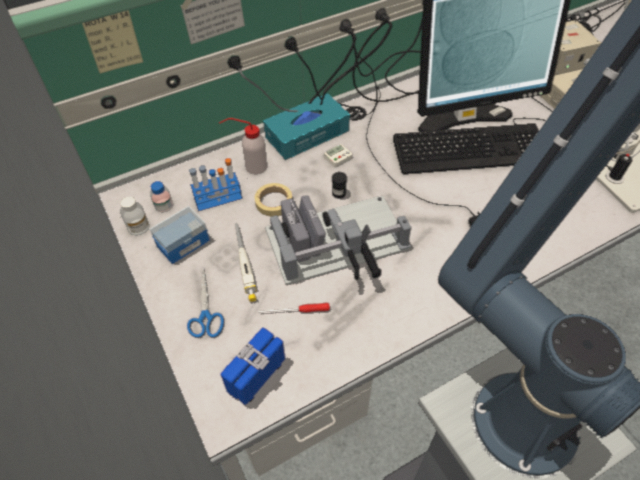

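The grey case stands in the clamp (top 330,212; side 300,225). The blue look-alike is the one at top (200,352) and I'll leave it alone. The handle is at top (375,300), the trigger at (356,295) and the rear foot at (437,270). I'll confirm with an enlarged crop.

Run:
```python
import cv2
a=cv2.imread('pics/top0.png')[165:330,270:460]
cv2.imwrite('pics/c1.png',cv2.resize(a,None,fx=4,fy=3.6,interpolation=cv2.INTER_CUBIC)[:600])
a=cv2.imread('pics/side0.png')[185:300,260:420]
cv2.imwrite('pics/c2.png',cv2.resize(a,None,fx=5,fy=5,interpolation=cv2.INTER_CUBIC))
```

```text
(no output)
```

View pics/c1.png

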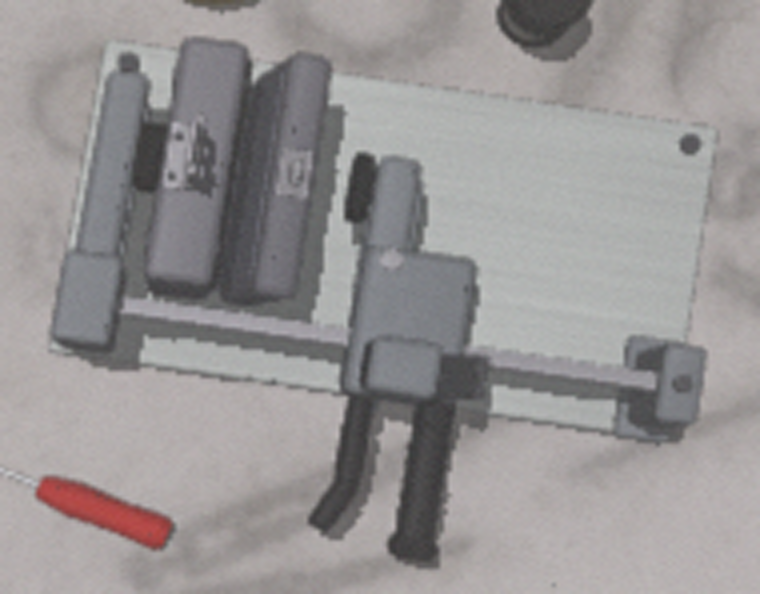

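View pics/c2.png

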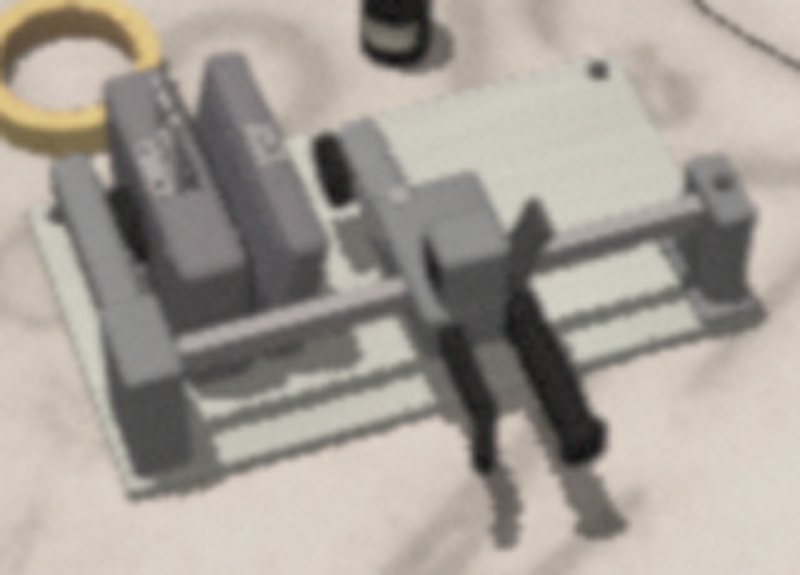

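The crops confirm it: grey case with the lid ajar, hasp upright, catch on the lid at crop (295,170). Plate corners in crop 1 are about (108,42), (717,128), (685,440) and (50,352).

```bash
cat >> h.py <<'E'
def ray(n,u,v,z):
    c=camera_params(n); q=np.array(c['orientation'])@np.array([(u-c['cx'])/c['fx'],-(v-c['cy'])/c['fy'],-1]); o=np.array(c['xyz'])
    return o+q*(z-o[2])/q[2]
def cw(X,Y,z): return ray('top',270+X/4,165+Y/3.6,z)
E
python3 - <<'E'
from h import *
from scipy.optimize import least_squares as ls
W=np.array([cw(*p,.012)[:2] for p in[(108,42),(717,128),(685,440),(50,352)]])
L=np.array([[.107,.168],[.107,-.168],[-.083,-.168],[-.083,.168]])
def T(p,l):
    c,s=np.cos(p[2]),np.sin(p[2]); return l@np.array([[c,-s],[s,c]]).T+p[:2]
r=ls(lambda p:(T(p,L)-W).ravel(),[.5,.1,0]); p=r.x; print(p,np.degrees(p[2]),r.fun.reshape(-1,2)*1e3)
c,s=np.cos(p[2]),np.sin(p[2]); R=np.array([[c,-s],[s,c]])
loc=lambda w:np.round(np.r_[(w[:2]-p[:2])@R,w[2]]*1e3,1)
for nm,X,Y,z in[('foot mid',681,382,.086),('fixedjaw nearcorner L',52,342,.094),('handle tip L',392,552,.082),('handle tip R',437,552,.082),('handle base L',416,402,.082),('handle base R',455,402,.082),('trig tip',320,522,.08),('trig mid R',362,460,.08),('trig mid L',338,460,.08),('block FL',364,390,.124),('block FR',440,395,.124),('block TL',370,338,.124),('block TR',443,345,.124),('case L near',148,285,.112),('case L far',183,45,.112),('case R far',250,45,.112),('case R near',213,290,.112),('catch',297,172,.125),('padm',350,215,.08),('hole',690,144,.012)]: 
    d=None; print(nm,loc(cw(X,Y,z)))
d=np.load('pics/top0_d.npy'); C=cloud('top',d)
Cl=np.concatenate([(C[...,:2]-p[:2])@R,C[...,2:]],-1)
np.save('pics/Cl.npy',Cl); 
def box(n,*b):
    m=np.all([(Cl[...,i]>b[2*i])&(Cl[...,i]<b[2*i+1]) for i in range(3)],0); q=Cl[m]*1e3
    print(n,len(q),np.percentile(q,[3,50,97],axis=0).round(1).tolist() if len(q) else '')
box('plate',-.07,.1,-.15,.15,.0,.02)
box('blocktop',-.11,-.04,-.1,.1,.115,.14)
box('handle',-.15,-.11,-.1,.1,.06,.1)
box('case',-.04,.15,.03,.14,.095,.2)
box('foot',-.09,-.03,-.17,-.13,.075,.1)
box('pad+arm',-.02,.06,-.1,.06,.06,.1)
E
```

```text
[ 0.58926835  0.0954635  -0.17188789] -9.848450510494635 [[ 0.64954238  0.61125581]
 [ 1.31607959 -3.21339284]
 [ 0.0088002   3.48062017]
 [-1.97442218 -0.87848314]]
foot mid [ -54.7 -147.7   86. ]
fixedjaw nearcorner L [-79.8 163.7  94. ]
handle tip L [-168.   -18.6   82. ]
handle tip R [-164.7  -40.6   82. ]
handle base L [-85. -19.  82.]
handle base R [-82.1 -38.2  82. ]
trig tip [-157.1   18.7   80. ]
trig mid R [-120.5    2.9   80. ]
trig mid L [-122.2   14.7   80. ]
block FL [-84.6  11.1 124. ]
block FR [-81.8 -25.2 124. ]
block TL [-56.8  12.2 124. ]
block TR [-55.3 -22.9 124. ]
case L near [-43.7 121.6 112. ]
case L far [ 88.6 124.5 112. ]
case R far [ 93.6  92.  112. ]
case R near [-41.6  90.1 112. ]
catch [ 25.9  59.6 125. ]
padm [13.3 28.1 80. ]
hole [  93.3 -151.8   12. ]
plate 5885 [[-65.9, -143.6, 8.3], [24.9, -60.7, 12.3], [96.0, 133.4, 16.5]]
blocktop 337 [[-82.1, -43.5, 117.2], [-69.1, -8.1, 123.4], [-55.1, 11.4, 127.2]]
handle 340 [[-148.7, -36.5, 70.1], [-129.6, -20.8, 80.4], [-111.3, 17.7, 84.6]]
case 2162 [[-35.8, 52.8, 99.5], [25.4, 96.1, 110.0], [90.2, 125.0, 118.1]]
foot 265 [[-75.2, -156.8, 77.4], [-55.2, -144.8, 85.7], [-34.7, -133.4, 91.3]]
pad+arm 707 [[-18.6, -32.2, 72.7], [10.0, 7.4, 84.4], [47.1, 30.9, 91.0]]
```

```bash
cat >> h.py <<'E'
CP=np.array([.58927,.09546,-.17189])
_c,_s=np.cos(CP[2]),np.sin(CP[2]); CR=np.array([[_c,-_s],[_s,_c]])
def loc(w): return np.round(np.r_[(np.array(w[:2])-CP[:2])@CR,w[2]]*1e3,1)
def go(*ts):
    "ts: TCP targets, clamp-local mm; prints tool-frame shift mm"
    s=read_state(); R=np.array(s['tcp_rot']); x=np.array(s['position'])
    print('now',loc(x),'t',round(s['time_s'],2),'xang-clamp deg',round(np.degrees(np.arctan2(R[1,0],R[0,0])-CP[2]),2),'tilt',R[:2,2].round(4))
    for t in ts:
        w=np.r_[CR@(np.array(t[:2])/1e3)+CP[:2],t[2]/1e3]; print(t,(R.T@(w-x)*1e3).round(1))
E
python3 -c "
from h import *
go((-200,-380,250),(-125,-13,200),(-125,-13,82))"
```

```text
now [-288.8 -755.2  246.7] t 0.1 xang-clamp deg 26.17 tilt [-0.0002  0.0019]
(-200, -380, 250) [ 245.2 -297.6   -2.7]
(-125, -13, 200) [ 474.3 -593.8   47.9]
(-125, -13, 82) [ 474.2 -593.6  165.9]
```

Call:
apply_moves(rows=[{"x":245,"y":-298,"z":-3,"rz":2},{"x":245,"y":-298,"z":-3,"rz":3},{"x":245,"y":-298,"z":-3,"rz":4.36},{"x":245,"y":-298,"z":-3,"rz":4.36},{"x":245,"y":-298,"z":-3,"rz":4.36},{"x":245,"y":-298,"z":-3,"rz":4.36},{"x":474,"y":-594,"z":30,"rz":4.36},{"x":474,"y":-594,"z":30,"rz":4.36},{"x":474,"y":-594,"z":30,"rz":4.36},{"x":474,"y":-594,"z":30,"rz":4.36}])

```text
validation failed for argument at $.ro...
```

```bash
python3 -c "
from h import *
go((-125,-13,160),(-125,-13,82))"
```

```text
now [-288.8 -755.2  246.7] t 0.1 xang-clamp deg 26.17 tilt [-0.0002  0.0019]
(-125, -13, 160) [ 474.3 -593.8   87.9]
(-125, -13, 82) [ 474.2 -593.6  165.9]
```

Call:
apply_moves(rows=[{"x":245,"y":-298,"z":-3,"rx":0,"ry":0,"rz":2,"claw":0},{"x":245,"y":-298,"z":-3,"rx":0,"ry":0,"rz":3,"claw":0},{"x":245,"y":-298,"z":-3,"rx":0,"ry":0,"rz":4.36,"claw":0},{"x":245,"y":-298,"z":-3,"rx":0,"ry":0,"rz":4.36,"claw":0},{"x":245,"y":-298,"z":-3,"rx":0,"ry":0,"rz":4.36,"claw":0},{"x":245,"y":-298,"z":-3,"rx":0,"ry":0,"rz":4.36,"claw":0},{"x":474,"y":-594,"z":30,"rx":0,"ry":0,"rz":4.36,"claw":0},{"x":474,"y":-594,"z":30,"rx":0,"ry":0,"rz":4.36,"claw":0},{"x":474,"y":-594,"z":30,"rx":0,"ry":0,"rz":4.36,"claw":0},{"x":474,"y":-594,"z":30,"rx":0,"ry":0,"rz":4.36,"claw":0}])

```text
time_s: 1.35
position: [0.4144, -0.0212, 0.229]
tcp_rot: [[0.985, -0.171, 0.001], [-0.171, -0.985, -0.0], [0.001, 0.0, -1.0]]
force: [0.8, -1.8, 0.1]
opening: 1.001
grasp_force: 0.0
```

```bash
python3 -c "
from h import *
go((-125,-13,160),(-125,-13,82))"
```

```text
now [-152.3 -144.8  229. ] t 1.35 xang-clamp deg -0.01 tilt [ 0.0005 -0.0003]
(-125, -13, 160) [  27.3 -131.8   69. ]
(-125, -13, 82) [  27.2 -131.9  147. ]
```

Call:
apply_moves(rows=[{"x":27,"y":-132,"z":50,"rx":0,"ry":0,"rz":0,"claw":0},{"x":27,"y":-132,"z":50,"rx":0,"ry":0,"rz":0,"claw":0},{"x":27,"y":-132,"z":50,"rx":0,"ry":0,"rz":0,"claw":0},{"x":27,"y":-132,"z":50,"rx":0,"ry":0,"rz":0,"claw":0},{"x":27,"y":-132,"z":50,"rx":0,"ry":0,"rz":0,"claw":0}])

```text
time_s: 1.98
position: [0.4628, 0.1012, 0.1795]
tcp_rot: [[0.985, -0.172, -0.0], [-0.172, -0.985, -0.0], [-0.0, 0.001, -1.0]]
force: [-0.6, 0.1, 1.2]
opening: 1.0
grasp_force: 0.0
```

```bash
python3 -c "
from h import *
go((-125,-13,160),(-125,-13,82))
p,d=save('side','s1'); cv2.imwrite('pics/c3.png',cv2.resize(cv2.imread('pics/s1.png')[150:300,220:420],None,fx=4,fy=4))"
```

```text
now [-125.6  -16.   179.5] t 1.98 xang-clamp deg -0.06 tilt [-0.0003 -0.0005]
(-125, -13, 160) [ 0.6 -3.  19.5]
(-125, -13, 82) [ 0.6 -3.  97.5]
```

View pics/c3.png

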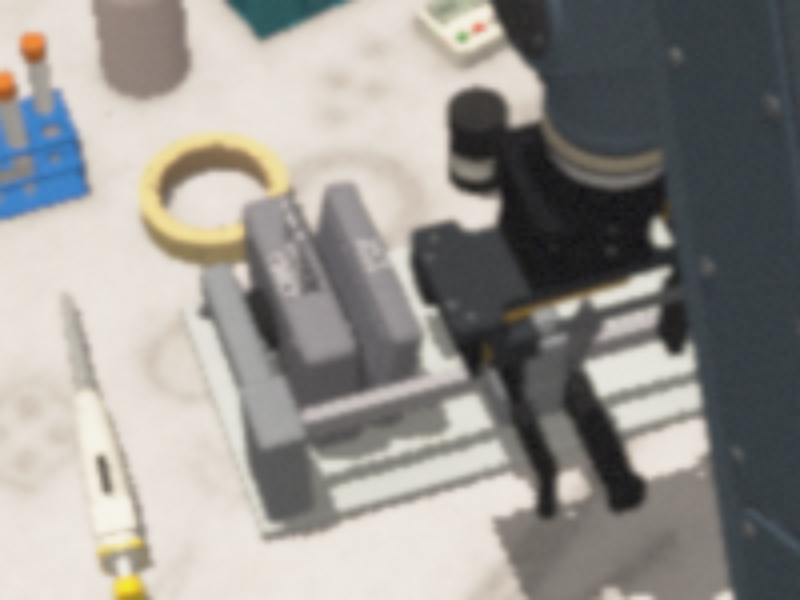

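The gripper is over the handle and trigger with both fingers clear, so I'll descend and do the first squeeze.

Call:
apply_moves(rows=[{"x":0.5,"y":-3,"z":50,"rx":0,"ry":0,"rz":0,"claw":0},{"x":0.5,"y":-3,"z":97,"rx":0,"ry":0,"rz":0,"claw":0},{"x":0.5,"y":-3,"z":97,"rx":0,"ry":0,"rz":0,"claw":0},{"x":0.5,"y":-3,"z":97,"rx":0,"ry":0,"rz":0,"claw":0},{"x":0.5,"y":-3,"z":97,"rx":0,"ry":0,"rz":0,"claw":255},{"x":0.5,"y":-3,"z":97,"rx":0,"ry":0,"rz":0,"claw":255},{"x":0.5,"y":-3,"z":97,"rx":0,"ry":0,"rz":0,"claw":255},{"x":0.5,"y":-3,"z":97,"rx":0,"ry":0,"rz":0,"claw":255}])

```text
time_s: 3.02
position: [0.4642, 0.1053, 0.0825]
tcp_rot: [[0.985, -0.171, 0.001], [-0.171, -0.985, -0.0], [0.001, -0.0, -1.0]]
force: [-0.7, -0.1, -0.3]
opening: 0.632
grasp_force: 0.0
```

Call:
apply_moves(rows=[{"x":0,"y":0,"z":0,"rx":0,"ry":0,"rz":0,"claw":255},{"x":0,"y":0,"z":0,"rx":0,"ry":0,"rz":0,"claw":255},{"x":0,"y":0,"z":0,"rx":0,"ry":0,"rz":0,"claw":255}])

```text
time_s: 3.4
position: [0.4642, 0.1045, 0.0824]
tcp_rot: [[0.985, -0.171, -0.0], [-0.171, -0.985, -0.001], [0.0, 0.001, -1.0]]
force: [-0.7, -3.0, 4.5]
opening: 0.331
grasp_force: 29.1
```

```bash
python3 -c "
from h import *
go((-125,-13,82))"
```

```text
now [-124.8  -12.5   82.4] t 3.4 xang-clamp deg 0.02 tilt [-0.    -0.001]
(-125, -13, 82) [-0.2  0.5  0.4]
```

Call:
apply_moves(rows=[{"x":0,"y":0,"z":0,"rx":0,"ry":0,"rz":0,"claw":40},{"x":0,"y":0,"z":0,"rx":0,"ry":0,"rz":0,"claw":40},{"x":0,"y":-8.5,"z":0,"rx":0,"ry":0,"rz":0,"claw":40},{"x":0,"y":-8.5,"z":0,"rx":0,"ry":0,"rz":0,"claw":40},{"x":0,"y":-8.5,"z":0,"rx":0,"ry":0,"rz":0,"claw":40}])

```text
time_s: 4.03
position: [0.4655, 0.1138, 0.082]
tcp_rot: [[0.985, -0.17, -0.0], [-0.17, -0.985, -0.0], [-0.0, 0.0, -1.0]]
force: [0.3, -0.4, -0.1]
opening: 0.795
grasp_force: 0.0
```

Call:
apply_moves(rows=[{"x":0,"y":0,"z":0,"rx":0,"ry":0,"rz":0,"claw":255},{"x":0,"y":0,"z":0,"rx":0,"ry":0,"rz":0,"claw":255},{"x":0,"y":0,"z":0,"rx":0,"ry":0,"rz":0,"claw":255},{"x":0,"y":0,"z":0,"rx":0,"ry":0,"rz":0,"claw":255},{"x":0,"y":0,"z":0,"rx":0,"ry":0,"rz":0,"claw":255},{"x":0,"y":0,"z":0,"rx":0,"ry":0,"rz":0,"claw":255}])

```text
time_s: 4.78
position: [0.4652, 0.1131, 0.0821]
tcp_rot: [[0.985, -0.171, -0.001], [-0.171, -0.985, -0.001], [-0.001, 0.001, -1.0]]
force: [-1.3, -3.7, -1.1]
opening: 0.327
grasp_force: 29.0
```

```bash
python3 -c "
from h import *
go((-125,-4.5,82))
p,d=save('top','t2'); cv2.imwrite('pics/c4.png',cv2.resize(cv2.imread('pics/t2.png')[165:330,270:460],None,fx=4,fy=3.6,interpolation=2))"
```

```text
now [-125.2   -3.8   82.1] t 4.78 xang-clamp deg -0.0 tilt [-0.0008 -0.0006]
(-125, -4.5, 82) [0.2 0.7 0.1]
```

View pics/c4.png

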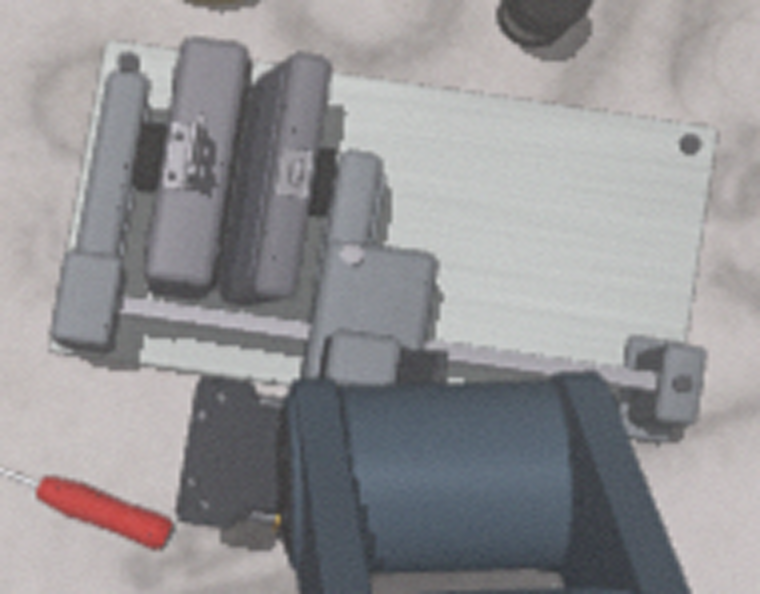

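Two squeezes moved the head about 17 mm: the block's left edge went from x 364 to 328 in the crop. The pad is now near the lid, so I'll keep pumping.

Call:
apply_moves(rows=[{"x":0,"y":0,"z":0,"rx":0,"ry":0,"rz":0,"claw":40},{"x":0,"y":0,"z":0,"rx":0,"ry":0,"rz":0,"claw":40},{"x":0,"y":-8.5,"z":0,"rx":0,"ry":0,"rz":0,"claw":40},{"x":0,"y":-8.5,"z":0,"rx":0,"ry":0,"rz":0,"claw":40},{"x":0,"y":-8.5,"z":0,"rx":0,"ry":0,"rz":0,"claw":40}])

```text
time_s: 5.45
position: [0.4676, 0.1222, 0.0823]
tcp_rot: [[0.985, -0.17, 0.001], [-0.17, -0.985, -0.0], [0.001, -0.0, -1.0]]
force: [-0.0, 0.3, 0.2]
opening: 0.792
grasp_force: 0.0
```

Call:
apply_moves(rows=[{"x":0,"y":0,"z":0,"rx":0,"ry":0,"rz":0,"claw":255},{"x":0,"y":0,"z":0,"rx":0,"ry":0,"rz":0,"claw":255},{"x":0,"y":0,"z":0,"rx":0,"ry":0,"rz":0,"claw":255},{"x":0,"y":0,"z":0,"rx":0,"ry":0,"rz":0,"claw":255},{"x":0,"y":0,"z":0,"rx":0,"ry":0,"rz":0,"claw":255},{"x":0,"y":0,"z":0,"rx":0,"ry":0,"rz":0,"claw":255}])

```text
time_s: 6.2
position: [0.4667, 0.1207, 0.0821]
tcp_rot: [[0.985, -0.17, -0.001], [-0.17, -0.985, -0.002], [-0.001, 0.002, -1.0]]
force: [-0.5, -6.8, 1.4]
opening: 0.326
grasp_force: 29.1
```

Call:
apply_moves(rows=[{"x":0,"y":0,"z":0,"rx":0,"ry":0,"rz":0,"claw":40},{"x":0,"y":0,"z":0,"rx":0,"ry":0,"rz":0,"claw":40},{"x":0,"y":-8.5,"z":0,"rx":0,"ry":0,"rz":0,"claw":40},{"x":0,"y":-8.5,"z":0,"rx":0,"ry":0,"rz":0,"claw":40},{"x":0,"y":-8.5,"z":0,"rx":0,"ry":0,"rz":0,"claw":40}])

```text
time_s: 6.82
position: [0.4689, 0.1308, 0.0823]
tcp_rot: [[0.985, -0.17, 0.001], [-0.17, -0.985, 0.0], [0.001, -0.0, -1.0]]
force: [0.7, -0.5, -0.6]
opening: 0.794
grasp_force: 0.0
```

Call:
apply_moves(rows=[{"x":0,"y":0,"z":0,"rx":0,"ry":0,"rz":0,"claw":255},{"x":0,"y":0,"z":0,"rx":0,"ry":0,"rz":0,"claw":255},{"x":0,"y":0,"z":0,"rx":0,"ry":0,"rz":0,"claw":255},{"x":0,"y":0,"z":0,"rx":0,"ry":0,"rz":0,"claw":255},{"x":0,"y":0,"z":0,"rx":0,"ry":0,"rz":0,"claw":255},{"x":0,"y":0,"z":0,"rx":0,"ry":0,"rz":0,"claw":255}])

```text
time_s: 7.58
position: [0.4681, 0.128, 0.0821]
tcp_rot: [[0.986, -0.169, -0.002], [-0.169, -0.986, -0.004], [-0.001, 0.004, -1.0]]
force: [-1.4, -12.8, 0.6]
opening: 0.337
grasp_force: 29.2
```

```bash
python3 -c "
from h import *
go((-125,13,82))
p,d=save('top','t3'); cv2.imwrite('pics/c5.png',cv2.resize(cv2.imread('pics/t3.png')[165:330,270:460],None,fx=4,fy=3.6,interpolation=2))"
```

```text
now [-125.    11.3   82.1] t 7.58 xang-clamp deg 0.12 tilt [-0.0016 -0.0036]
(-125, 13, 82) [-0.  -1.7  0.1]
```

View pics/c5.png

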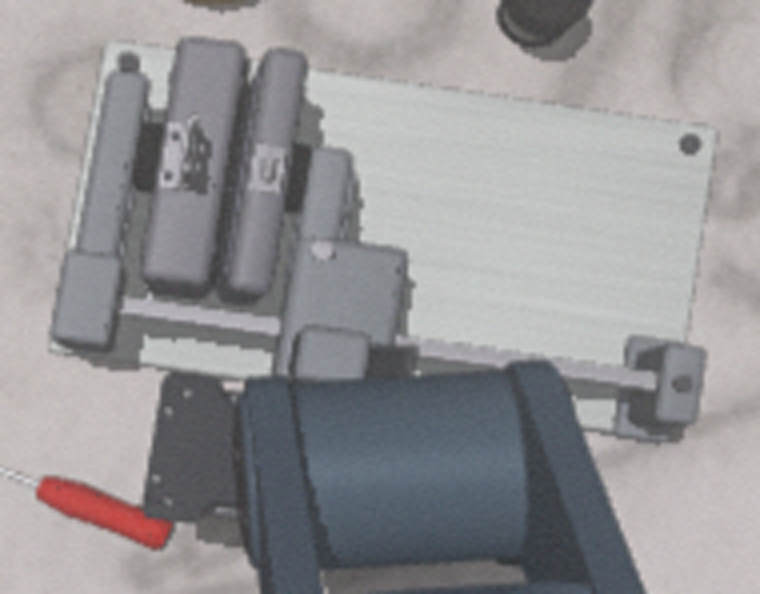

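The lid is following the jaw, but a gap of about 5 mm is still visible at crop (235,180). I'll squeeze twice more.

Call:
apply_moves(rows=[{"x":0,"y":0,"z":0,"rx":0,"ry":0,"rz":0,"claw":40},{"x":0,"y":0,"z":0,"rx":0,"ry":0,"rz":0,"claw":40},{"x":0,"y":-8,"z":0,"rx":0,"ry":0,"rz":0,"claw":40},{"x":0,"y":-8,"z":0,"rx":0,"ry":0,"rz":0,"claw":40},{"x":0,"y":-8,"z":0,"rx":0,"ry":0,"rz":0,"claw":40}])

```text
time_s: 8.25
position: [0.47, 0.1388, 0.0822]
tcp_rot: [[0.985, -0.171, 0.001], [-0.171, -0.985, 0.0], [0.0, -0.0, -1.0]]
force: [-0.5, 0.1, 0.1]
opening: 0.794
grasp_force: 0.0
```

Call:
apply_moves(rows=[{"x":0,"y":0,"z":0,"rx":0,"ry":0,"rz":0,"claw":255},{"x":0,"y":0,"z":0,"rx":0,"ry":0,"rz":0,"claw":255},{"x":0,"y":0,"z":0,"rx":0,"ry":0,"rz":0,"claw":255},{"x":0,"y":0,"z":0,"rx":0,"ry":0,"rz":0,"claw":255},{"x":0,"y":0,"z":0,"rx":0,"ry":0,"rz":0,"claw":255},{"x":0,"y":0,"z":0,"rx":0,"ry":0,"rz":0,"claw":255}])

```text
time_s: 9.0
position: [0.4692, 0.1348, 0.0821]
tcp_rot: [[0.986, -0.168, -0.002], [-0.168, -0.986, -0.005], [-0.001, 0.006, -1.0]]
force: [-0.4, -16.5, 2.0]
opening: 0.332
grasp_force: 29.3
```

```bash
python3 -c "
from h import *
go((-125,21,82))
p,d=save('top','t4'); C=cloud('top',d)
a=cv2.imread('pics/t3.png')[165:270,270:390];b=cv2.imread('pics/t4.png')[165:270,270:390]
cv2.imwrite('pics/c6.png',cv2.resize(np.hstack([a,b]),None,fx=3.3,fy=5,interpolation=2))"
```

```text
now [-125.    18.2   82.1] t 9.0 xang-clamp deg 0.18 tilt [-0.0024 -0.0054]
(-125, 21, 82) [ 0.  -2.8  0.1]
```

View pics/c6.png

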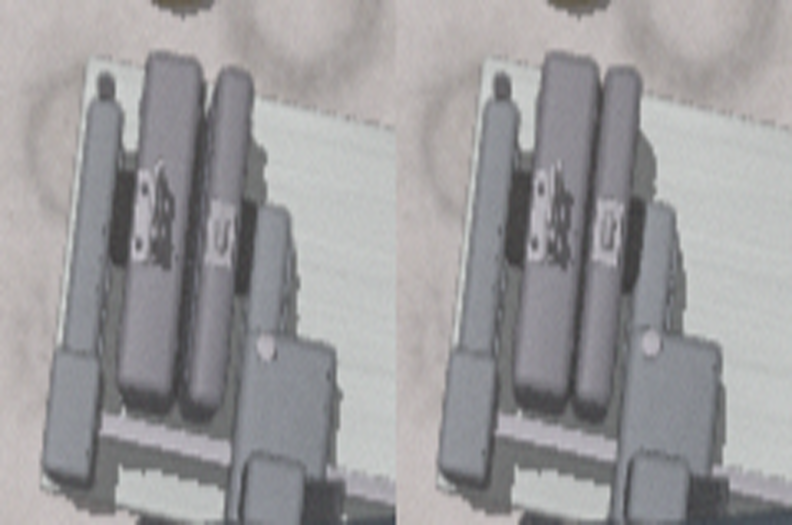

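The lid is nearly shut, with only a hairline gap. One more squeeze, then I'll compare.

Call:
apply_moves(rows=[{"x":0,"y":0,"z":0,"rx":0,"ry":0,"rz":0,"claw":40},{"x":0,"y":0,"z":0,"rx":0,"ry":0,"rz":0,"claw":40},{"x":0,"y":-7,"z":0,"rx":0,"ry":0,"rz":0,"claw":40},{"x":0,"y":-7,"z":0,"rx":0,"ry":0,"rz":0,"claw":40},{"x":0,"y":-7,"z":0,"rx":0,"ry":0,"rz":0,"claw":40}])

```text
time_s: 9.68
position: [0.4712, 0.1457, 0.0822]
tcp_rot: [[0.985, -0.171, 0.001], [-0.171, -0.985, 0.0], [0.0, -0.0, -1.0]]
force: [0.1, 0.5, 0.0]
opening: 0.795
grasp_force: 0.0
```

Call:
apply_moves(rows=[{"x":0,"y":0,"z":0,"rx":0,"ry":0,"rz":0,"claw":255},{"x":0,"y":0,"z":0,"rx":0,"ry":0,"rz":0,"claw":255},{"x":0,"y":0,"z":0,"rx":0,"ry":0,"rz":0,"claw":255},{"x":0,"y":0,"z":0,"rx":0,"ry":0,"rz":0,"claw":255},{"x":0,"y":0,"z":0,"rx":0,"ry":0,"rz":0,"claw":255},{"x":0,"y":0,"z":0,"rx":0,"ry":0,"rz":0,"claw":255}])

```text
time_s: 10.42
position: [0.4698, 0.1392, 0.082]
tcp_rot: [[0.986, -0.165, -0.005], [-0.165, -0.986, -0.009], [-0.003, 0.01, -1.0]]
force: [-1.7, -29.5, 1.9]
opening: 0.34
grasp_force: 29.4
```

```bash
python3 -c "
from h import *
go((-125,27,82))
p,d=save('top','t5')
from cv2 import matchTemplate
g=lambda f:cv2.resize(cv2.imread(f'pics/{f}.png'),None,fx=4,fy=4,interpolation=2)
def tr(a,b,x0,x1,y0,y1,m=40):
    A=g(a)[y0*4:y1*4,x0*4:x1*4];B=g(b)[y0*4-m:y1*4+m,x0*4-m:x1*4+m]
    r=matchTemplate(B,A,5);_,v,_,l=cv2.minMaxLoc(r);return round(v,3),(np.array(l)-m)/4
# head pivot+body region and lid and case top
f={'top0':0}
for a,b in(('t3','t4'),('t4','t5')): print(a,b,'head',tr(a,b,343,366,215,255),'lid',tr(a,b,329,343,195,225),'case',tr(a,b,309,325,190,235))
"
```

```text
now [-125.2   22.7   82. ] t 10.43 xang-clamp deg 0.33 tilt [-0.0045 -0.0095]
(-125, 27, 82) [ 0.2 -4.3 -0. ]
t3 t4 head (0.961, array([-3. , -0.5])) lid (0.874, array([-2.5 , -0.25])) case (0.947, array([0.25, 0.  ]))
t4 t5 head (0.938, array([-1.5 , -0.25])) lid (0.972, array([ 0.  , -0.25])) case (0.994, array([0., 0.]))
```

The lid stayed put while the head went 3 mm further and squeezed the pad, so the lid is shut. I'll let go, lift and locate the hasp.

Call:
apply_moves(rows=[{"x":0,"y":2,"z":0,"rx":0,"ry":0,"rz":0,"claw":0},{"x":0,"y":2,"z":0,"rx":0,"ry":0,"rz":0,"claw":0},{"x":0,"y":2,"z":0,"rx":0,"ry":0,"rz":0,"claw":0},{"x":0,"y":2,"z":0,"rx":0,"ry":0,"rz":0,"claw":0},{"x":0,"y":2,"z":-50,"rx":0,"ry":0,"rz":0,"claw":0},{"x":0,"y":2,"z":-110,"rx":0,"ry":0,"rz":0,"claw":100},{"x":0,"y":2,"z":-150,"rx":0,"ry":0,"rz":0,"claw":255},{"x":0,"y":2,"z":-150,"rx":0,"ry":0,"rz":0,"claw":255}])

```text
time_s: 11.48
position: [0.4727, 0.1438, 0.2355]
tcp_rot: [[0.985, -0.17, 0.008], [-0.17, -0.985, 0.001], [0.008, -0.002, -1.0]]
force: [-0.0, 0.1, 0.7]
opening: 0.655
grasp_force: 0.0
```

```bash
python3 -c "
from h import *
p,d=save('top','t6'); C=cloud('top',d)
Cl=np.concatenate([(C[...,:2]-CP[:2])@CR,C[...,2:]],-1)*1e3
def box(n,*b):
    m=np.all([(Cl[...,i]>b[2*i])&(Cl[...,i]<b[2*i+1]) for i in range(3)],0); q=Cl[m]
    print(n,len(q),np.percentile(q,[3,50,97],axis=0).round(1).tolist() if len(q) else ''); return m
box('hasp',-10,60,60,160,130,190); box('hasp2',-10,60,60,160,150,190)
m=box('case',-50,110,40,140,100,190); box('lid',-40,0,40,94,100,130); box('body',-40,0,94,140,100,130)
v,u=np.where(box('h',-10,60,60,160,135,190)); print(u.min(),u.max(),v.min(),v.max())
ps,ds=save('side','s6')
a=cv2.resize(cv2.imread('pics/t6.png')[180:240,300:360],(400,400),interpolation=2); b=cv2.resize(cv2.imread('pics/s6.png')[190:260,270:340],(400,400),interpolation=2)
cv2.imwrite('pics/c7.png',np.hstack([a,b]))
go((25,135,230))"
```

```text
hasp 51 [[13.1, 109.9, 146.2], [26.8, 112.4, 165.2], [42.5, 115.0, 169.1]]
hasp2 49 [[13.5, 109.9, 155.2], [27.3, 112.4, 165.4], [42.5, 115.0, 169.1]]
case 2071 [[-35.7, 70.1, 104.4], [25.3, 98.6, 111.9], [90.4, 126.4, 120.2]]
lid 262 [[-38.1, 69.0, 102.6], [-19.6, 80.6, 111.1], [-1.2, 92.9, 115.1]]
body 364 [[-38.7, 95.2, 105.6], [-19.9, 111.2, 111.8], [-1.2, 127.2, 115.5]]
h 51 [[13.1, 109.9, 146.2], [26.8, 112.4, 165.2], [42.5, 115.0, 169.1]]
316 320 197 214
now [-125.6   26.9  232.1] t 11.57 xang-clamp deg 0.04 tilt [-0.0001 -0.    ]
(25, 135, 230) [ 150.7 -108.     2. ]
```

View pics/c7.png

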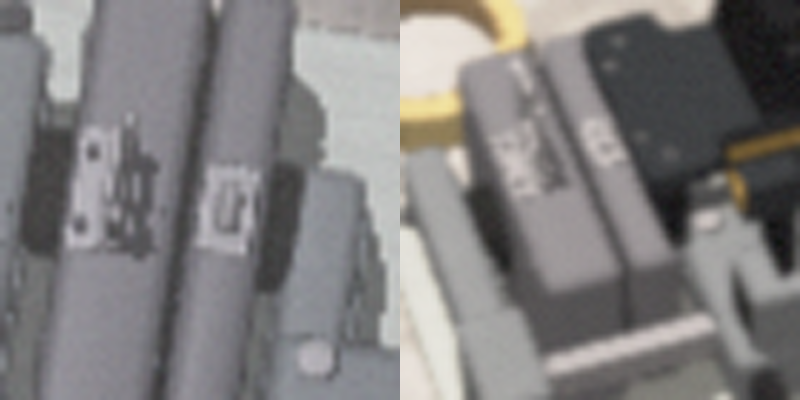

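The hasp is upright: top edge at z≈167, y≈112, x 13 to 42 in clamp mm. I'll go behind it with closed fingers.

Call:
apply_moves(rows=[{"x":50,"y":-40,"z":2,"rx":0,"ry":0,"rz":0,"claw":255},{"x":100,"y":-80,"z":2,"rx":0,"ry":0,"rz":0,"claw":255},{"x":153,"y":-118,"z":2,"rx":0,"ry":0,"rz":0,"claw":255},{"x":153,"y":-118,"z":2,"rx":0,"ry":0,"rz":0,"claw":255},{"x":153,"y":-118,"z":2,"rx":0,"ry":0,"rz":0,"claw":255},{"x":153,"y":-118,"z":30,"rx":0,"ry":0,"rz":0,"claw":255},{"x":153,"y":-118,"z":54,"rx":0,"ry":0,"rz":0,"claw":255},{"x":153,"y":-118,"z":54,"rx":0,"ry":0,"rz":0,"claw":255},{"x":153,"y":-118,"z":54,"rx":0,"ry":0,"rz":0,"claw":255}])

```text
time_s: 12.7
position: [0.6411, 0.2329, 0.1789]
tcp_rot: [[0.985, -0.171, 0.0], [-0.171, -0.985, -0.0], [0.0, 0.0, -1.0]]
force: [0.1, 0.0, 1.0]
opening: 0.007
grasp_force: 0.0
```

```bash
python3 -c "
from h import *
go((27,111,178),(27,101,170),(27,95,160),(27,89,150))"
```

```text
now [ 27.6 144.3 178.9] t 12.7 xang-clamp deg -0.01 tilt [ 0.0001 -0.    ]
(27, 111, 178) [-0.6 33.3  0.9]
(27, 101, 170) [-0.6 43.3  8.9]
(27, 95, 160) [-0.6 49.3 18.9]
(27, 89, 150) [-0.6 55.3 28.9]
```

Call:
apply_moves(rows=[{"x":-0.5,"y":14,"z":0,"rx":0,"ry":0,"rz":0,"claw":255},{"x":-0.5,"y":24,"z":0,"rx":0,"ry":0,"rz":0,"claw":255},{"x":-0.5,"y":33,"z":1,"rx":0,"ry":0,"rz":0,"claw":255},{"x":-0.5,"y":38,"z":5,"rx":0,"ry":0,"rz":0,"claw":255},{"x":-0.5,"y":43,"z":9,"rx":0,"ry":0,"rz":0,"claw":255},{"x":-0.5,"y":47,"z":14,"rx":0,"ry":0,"rz":0,"claw":255},{"x":-0.5,"y":50,"z":19,"rx":0,"ry":0,"rz":0,"claw":255},{"x":-0.5,"y":53,"z":24,"rx":0,"ry":0,"rz":0,"claw":255},{"x":-0.5,"y":56,"z":28,"rx":0,"ry":0,"rz":0,"claw":255},{"x":-0.5,"y":56,"z":28,"rx":0,"ry":0,"rz":0,"claw":255}])

```text
time_s: 13.95
position: [0.6312, 0.1779, 0.1496]
tcp_rot: [[0.985, -0.171, -0.001], [-0.171, -0.985, -0.0], [-0.001, 0.0, -1.0]]
force: [-0.3, 0.1, 0.7]
opening: 0.007
grasp_force: 0.0
```

```bash
python3 -c "
from h import *
go((27,60,155),(27,60,147),(27,60,143))"
```

```text
now [ 27.2  88.4 149.6] t 13.95 xang-clamp deg -0.01 tilt [-0.001  -0.0002]
(27, 60, 155) [-0.2 28.4 -5.4]
(27, 60, 147) [-0.2 28.4  2.6]
(27, 60, 143) [-0.2 28.4  6.6]
```

Call:
apply_moves(rows=[{"x":0,"y":0,"z":-6,"rx":0,"ry":0,"rz":0,"claw":255},{"x":0,"y":14,"z":-6,"rx":0,"ry":0,"rz":0,"claw":255},{"x":0,"y":26,"z":-6,"rx":0,"ry":0,"rz":0,"claw":255},{"x":0,"y":26,"z":-2,"rx":0,"ry":0,"rz":0,"claw":255},{"x":0,"y":26,"z":2,"rx":0,"ry":0,"rz":0,"claw":255},{"x":0,"y":26,"z":4,"rx":0,"ry":0,"rz":0,"claw":255},{"x":0,"y":26,"z":6,"rx":0,"ry":0,"rz":0,"claw":255},{"x":0,"y":26,"z":6,"rx":0,"ry":0,"rz":0,"claw":255}])

```text
time_s: 14.95
position: [0.627, 0.1527, 0.145]
tcp_rot: [[0.985, -0.17, -0.0], [-0.17, -0.985, -0.0], [-0.0, 0.0, -1.0]]
force: [-1.7, -1.0, 4.9]
opening: 0.001
grasp_force: 2.5
```

Call:
apply_moves(rows=[{"x":0,"y":0,"z":1,"rx":0,"ry":0,"rz":0,"claw":255},{"x":0,"y":0,"z":2,"rx":0,"ry":0,"rz":0,"claw":255},{"x":0,"y":0,"z":2,"rx":0,"ry":0,"rz":0,"claw":255}])

```text
time_s: 15.32
position: [0.6271, 0.1527, 0.1445]
tcp_rot: [[0.985, -0.17, 0.001], [-0.17, -0.985, -0.001], [0.001, 0.0, -1.0]]
force: [-3.6, -1.7, 11.0]
opening: 0.002
grasp_force: 5.8
```

Contact is firm at the height of a flat hasp. I'll back off and look before releasing.

Call:
apply_moves(rows=[{"x":0,"y":0,"z":-40,"rx":0,"ry":0,"rz":0,"claw":255},{"x":0,"y":0,"z":-90,"rx":0,"ry":0,"rz":0,"claw":100},{"x":-50,"y":20,"z":-90,"rx":0,"ry":0,"rz":0,"claw":0},{"x":-100,"y":30,"z":-90,"rx":0,"ry":0,"rz":0,"claw":0},{"x":-150,"y":50,"z":-90,"rx":0,"ry":0,"rz":0,"claw":0},{"x":-190,"y":50,"z":-90,"rx":0,"ry":0,"rz":0,"claw":0},{"x":-190,"y":50,"z":-90,"rx":0,"ry":0,"rz":0,"claw":0},{"x":-190,"y":50,"z":-90,"rx":0,"ry":0,"rz":0,"claw":0}])

```text
time_s: 16.32
position: [0.4327, 0.136, 0.2327]
tcp_rot: [[0.985, -0.17, 0.003], [-0.17, -0.985, 0.0], [0.003, -0.001, -1.0]]
force: [0.9, 0.4, -0.0]
opening: 0.718
grasp_force: 0.0
```

```bash
python3 -c "
from h import *
p,d=save('top','t7'); C=cloud('top',d)
Cl=np.concatenate([(C[...,:2]-CP[:2])@CR,C[...,2:]],-1)*1e3
def box(n,*b):
    m=np.all([(Cl[...,i]>b[2*i])&(Cl[...,i]<b[2*i+1]) for i in range(3)],0); q=Cl[m]
    print(n,len(q),np.percentile(q,[3,50,97],axis=0).round(1).tolist() if len(q) else '')
box('hasp tip',14,40,62,74,105,140);box('hasp>130',0,60,55,160,130,190)
box('block',-100,-45,-10,70,117,132);box('lever',-82,-58,-20,25,95,135);box('lid',-40,0,40,94,100,130)
save('side','s7')
a=cv2.resize(cv2.imread('pics/t7.png')[180:270,300:390],(400,400),interpolation=2); b=cv2.resize(cv2.imread('pics/s7.png')[180:280,260:360],(400,400),interpolation=2)
cv2.imwrite('pics/c8.png',np.hstack([a,b]))
go((-70,26,200))"
```

```text
hasp tip 76 [[15.8, 62.7, 115.4], [27.2, 68.5, 119.0], [38.5, 73.7, 122.1]]
hasp>130 0 
block 339 [[-81.9, -2.4, 118.7], [-68.5, 33.0, 123.5], [-54.8, 52.6, 127.8]]
lever 152 [[-80.3, -3.1, 96.9], [-69.9, 7.1, 120.5], [-59.0, 24.2, 127.3]]
lid 259 [[-37.6, 68.9, 103.7], [-19.5, 80.8, 110.9], [-1.4, 93.0, 115.2]]
now [-160.7   13.1  232.4] t 16.43 xang-clamp deg 0.01 tilt [0.0022 0.0001]
(-70, 26, 200) [ 90.7 -12.9  32.6]
```

View pics/c8.png

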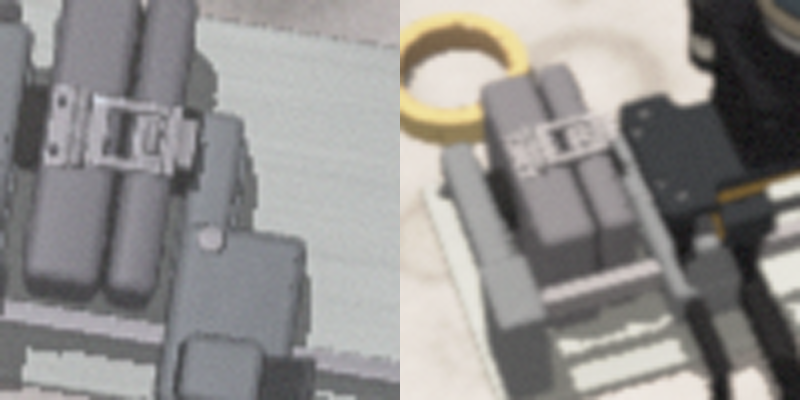

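The hasp is flat with the catch standing in its window (left panel 150,130; hasp tip z≈119). Next I'll pinch the release lever: block front at y≈53.5, x≈-69.

Call:
apply_moves(rows=[{"x":50,"y":-10,"z":20,"rx":0,"ry":0,"rz":0,"claw":0},{"x":91,"y":-18,"z":32,"rx":0,"ry":0,"rz":0,"claw":0},{"x":91,"y":-18,"z":32,"rx":0,"ry":0,"rz":0,"claw":0},{"x":91,"y":-18,"z":32,"rx":0,"ry":0,"rz":0,"claw":0}])

```text
time_s: 16.92
position: [0.5238, 0.1378, 0.1995]
tcp_rot: [[0.985, -0.171, -0.002], [-0.171, -0.985, -0.0], [-0.002, 0.0, -1.0]]
force: [-0.2, -0.6, 0.3]
opening: 0.999
grasp_force: 0.0
```

```bash
python3 -c "
from h import *
go((-69,32,116))"
```

```text
now [-71.8  30.5 199.5] t 16.93 xang-clamp deg -0.01 tilt [-0.002  -0.0001]
(-69, 32, 116) [ 2.9 -1.5 83.5]
```

Call:
apply_moves(rows=[{"x":2,"y":-1.5,"z":40,"rx":0,"ry":0,"rz":0,"claw":0},{"x":2,"y":-1.5,"z":70,"rx":0,"ry":0,"rz":0,"claw":0},{"x":2,"y":-1.5,"z":83,"rx":0,"ry":0,"rz":0,"claw":0},{"x":2,"y":-1.5,"z":83,"rx":0,"ry":0,"rz":0,"claw":0},{"x":2,"y":-1.5,"z":83,"rx":0,"ry":0,"rz":0,"claw":255},{"x":2,"y":-1.5,"z":83,"rx":0,"ry":0,"rz":0,"claw":255},{"x":2,"y":-1.5,"z":83,"rx":0,"ry":0,"rz":0,"claw":255},{"x":2,"y":-1.5,"z":83,"rx":0,"ry":0,"rz":0,"claw":255},{"x":2,"y":-1.5,"z":83,"rx":0,"ry":0,"rz":0,"claw":255},{"x":2,"y":-1.5,"z":83,"rx":0,"ry":0,"rz":0,"claw":255}])

```text
time_s: 18.18
position: [0.5258, 0.1365, 0.118]
tcp_rot: [[0.986, -0.169, -0.001], [-0.169, -0.986, -0.005], [-0.001, 0.005, -1.0]]
force: [-3.4, -9.9, 6.7]
opening: 0.478
grasp_force: 30.0
```

Call:
apply_moves(rows=[{"x":0,"y":0,"z":0,"rx":0,"ry":0,"rz":0,"claw":255},{"x":0,"y":0,"z":0,"rx":0,"ry":0,"rz":0,"claw":255},{"x":0,"y":0,"z":0,"rx":0,"ry":0,"rz":0,"claw":255}])

```text
time_s: 18.55
position: [0.5258, 0.1364, 0.118]
tcp_rot: [[0.986, -0.169, -0.001], [-0.169, -0.986, -0.005], [-0.0, 0.005, -1.0]]
force: [-2.5, -9.9, 7.1]
opening: 0.475
grasp_force: 30.0
```

```bash
python3 -c "
from h import *
go((-69,-50,116))"
```

```text
now [-69.5  29.5 118. ] t 18.55 xang-clamp deg 0.1 tilt [-0.0013 -0.0048]
(-69, -50, 116) [ 0.4 79.5  2.4]
```

The lever is squeezed (41 mm over the block), so I'll slide the head back.

Call:
apply_moves(rows=[{"x":0,"y":4,"z":0,"rx":0,"ry":0,"rz":0,"claw":255},{"x":0,"y":10,"z":0,"rx":0,"ry":0,"rz":0,"claw":255},{"x":0,"y":16,"z":0,"rx":0,"ry":0,"rz":0,"claw":255},{"x":0,"y":22,"z":0,"rx":0,"ry":0,"rz":0,"claw":255},{"x":0,"y":28,"z":0,"rx":0,"ry":0,"rz":0,"claw":255},{"x":0,"y":34,"z":0,"rx":0,"ry":0,"rz":0,"claw":255},{"x":0,"y":40,"z":0,"rx":0,"ry":0,"rz":0,"claw":255},{"x":0,"y":46,"z":0,"rx":0,"ry":0,"rz":0,"claw":255},{"x":0,"y":52,"z":0,"rx":0,"ry":0,"rz":0,"claw":255},{"x":0,"y":58,"z":0,"rx":0,"ry":0,"rz":0,"claw":255}])

```text
time_s: 19.8
position: [0.516, 0.083, 0.1178]
tcp_rot: [[0.985, -0.171, -0.0], [-0.171, -0.985, 0.002], [-0.0, -0.002, -1.0]]
force: [-1.6, 4.2, 6.4]
opening: 0.477
grasp_force: 30.0
```

Call:
apply_moves(rows=[{"x":0,"y":5,"z":0,"rx":0,"ry":0,"rz":0,"claw":255},{"x":0,"y":10,"z":0,"rx":0,"ry":0,"rz":0,"claw":255},{"x":0,"y":14,"z":0,"rx":0,"ry":0,"rz":0,"claw":255},{"x":0,"y":18,"z":0,"rx":0,"ry":0,"rz":0,"claw":255},{"x":0,"y":18,"z":0,"rx":0,"ry":0,"rz":0,"claw":255},{"x":0,"y":18,"z":0,"rx":0,"ry":0,"rz":0,"claw":255}])

```text
time_s: 20.55
position: [0.5127, 0.0646, 0.1178]
tcp_rot: [[0.985, -0.171, -0.001], [-0.171, -0.985, 0.0], [-0.001, -0.0, -1.0]]
force: [-3.1, 0.6, 7.9]
opening: 0.479
grasp_force: 30.0
```

```bash
python3 -c "
from h import *
go((-69,-50,116))"
```

```text
now [-70.1 -43.5 117.8] t 20.55 xang-clamp deg -0.0 tilt [-0.0007  0.0004]
(-69, -50, 116) [1.1 6.5 1.8]
```

Moved 73 mm and there's no stop yet. I'll continue slowly.

Call:
apply_moves(rows=[{"x":0,"y":3,"z":0,"rx":0,"ry":0,"rz":0,"claw":255},{"x":0,"y":6,"z":0,"rx":0,"ry":0,"rz":0,"claw":255},{"x":0,"y":9,"z":0,"rx":0,"ry":0,"rz":0,"claw":255},{"x":0,"y":12,"z":0,"rx":0,"ry":0,"rz":0,"claw":255},{"x":0,"y":12,"z":0,"rx":0,"ry":0,"rz":0,"claw":255},{"x":0,"y":12,"z":0,"rx":0,"ry":0,"rz":0,"claw":255}])

```text
time_s: 21.3
position: [0.511, 0.0554, 0.1177]
tcp_rot: [[0.985, -0.173, 0.0], [-0.173, -0.985, 0.005], [-0.0, -0.005, -1.0]]
force: [0.1, 11.4, 5.8]
opening: 0.479
grasp_force: 30.0
```

Call:
apply_moves(rows=[{"x":0,"y":1.5,"z":0,"rx":0,"ry":0,"rz":0,"claw":255},{"x":0,"y":3,"z":0,"rx":0,"ry":0,"rz":0,"claw":255},{"x":0,"y":3,"z":0,"rx":0,"ry":0,"rz":0,"claw":255}])

```text
time_s: 21.68
position: [0.5109, 0.0551, 0.1176]
tcp_rot: [[0.984, -0.175, 0.002], [-0.175, -0.984, 0.01], [0.0, -0.01, -1.0]]
force: [1.8, 23.0, 4.6]
opening: 0.48
grasp_force: 30.0
```

The head is at the back stop: force rises with no travel. I'll open, lift and check.

Call:
apply_moves(rows=[{"x":0,"y":-1.5,"z":0,"rx":0,"ry":0,"rz":0,"claw":0},{"x":0,"y":-1.5,"z":0,"rx":0,"ry":0,"rz":0,"claw":0},{"x":0,"y":-3,"z":0,"rx":0,"ry":0,"rz":0,"claw":0},{"x":0,"y":-3,"z":0,"rx":0,"ry":0,"rz":0,"claw":0},{"x":0,"y":-3,"z":0,"rx":0,"ry":0,"rz":0,"claw":0},{"x":0,"y":-3,"z":0,"rx":0,"ry":0,"rz":0,"claw":0},{"x":0,"y":-3,"z":-50,"rx":0,"ry":0,"rz":0,"claw":0},{"x":0,"y":-3,"z":-110,"rx":0,"ry":0,"rz":0,"claw":0},{"x":-40,"y":50,"z":-140,"rx":0,"ry":0,"rz":0,"claw":0},{"x":-80,"y":100,"z":-140,"rx":0,"ry":0,"rz":0,"claw":0}])

```text
time_s: 22.92
position: [0.4241, -0.0292, 0.2588]
tcp_rot: [[0.986, -0.168, 0.006], [-0.168, -0.986, -0.003], [0.007, 0.002, -1.0]]
force: [0.1, -1.6, -0.1]
opening: 1.002
grasp_force: 0.0
```

Call:
apply_moves(rows=[{"x":-40,"y":60,"z":0,"rx":0,"ry":0,"rz":0,"claw":0},{"x":-60,"y":120,"z":0,"rx":0,"ry":0,"rz":0,"claw":0},{"x":-60,"y":180,"z":0,"rx":0,"ry":0,"rz":0,"claw":0},{"x":-60,"y":240,"z":0,"rx":0,"ry":0,"rz":0,"claw":0},{"x":-60,"y":240,"z":0,"rx":0,"ry":0,"rz":0,"claw":0},{"x":-60,"y":240,"z":0,"rx":0,"ry":0,"rz":0,"claw":0}])

```text
time_s: 23.68
position: [0.3224, -0.2538, 0.2562]
tcp_rot: [[0.985, -0.172, -0.001], [-0.172, -0.985, 0.002], [-0.001, -0.001, -1.0]]
force: [0.3, 0.4, 0.5]
opening: 1.0
grasp_force: 0.0
```

```bash
python3 -c "
from h import *
p,d=save('top','t8'); C=cloud('top',d)
Cl=np.concatenate([(C[...,:2]-CP[:2])@CR,C[...,2:]],-1)*1e3
def box(n,*b):
    m=np.all([(Cl[...,i]>b[2*i])&(Cl[...,i]<b[2*i+1]) for i in range(3)],0); q=Cl[m]
    print(n,len(q),np.percentile(q,[3,50,97],axis=0).round(1).tolist() if len(q) else '')
box('hasp tip',14,40,62,74,105,140);box('block',-100,-45,-110,70,120,132);box('lid',-40,0,40,94,100,130)
cv2.imwrite('pics/c9.png',cv2.resize(cv2.imread('pics/t8.png')[130:330,200:460],None,fx=3,fy=3,interpolation=2)); go((0,0,200))"
```

```text
hasp tip 80 [[15.2, 62.6, 110.9], [26.6, 68.3, 118.6], [38.2, 73.7, 122.0]]
block 306 [[-82.0, -85.8, 120.4], [-69.2, -50.2, 123.8], [-55.8, -31.9, 127.9]]
lid 267 [[-38.4, 66.1, 101.5], [-19.2, 78.0, 110.6], [-1.8, 92.8, 114.6]]
now [-203.2 -388.8  256.2] t 23.73 xang-clamp deg 0.02 tilt [-0.0009  0.002 ]
(0, 0, 200) [ 203.4 -388.6   56.6]
```

View pics/c9.png

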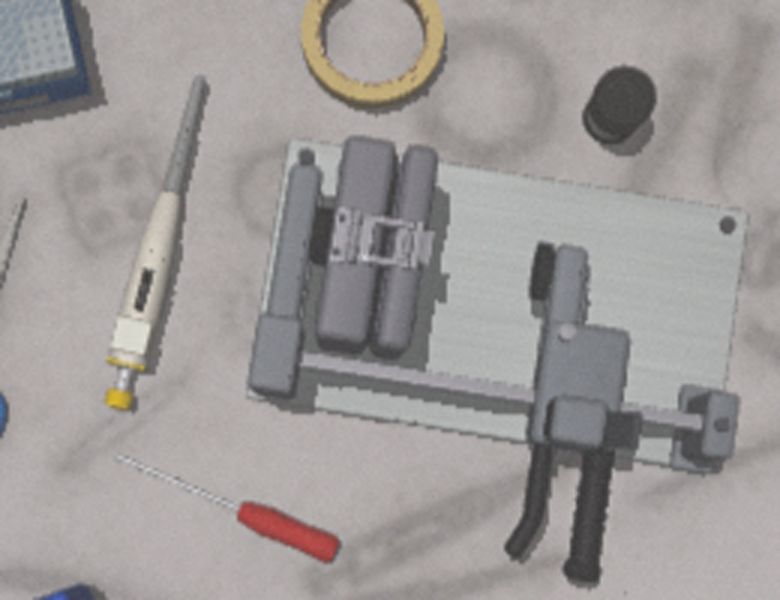

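The picture shows the hasp flat over the catch (400,240), the head at the back stop (585,400), the case still standing and the bystanders where they were.

```bash
python3 -c "
from rig import hand_in
print(hand_in())"
```

```text
the job is handed in; nothing more can be done
None
```

I handed the job in at about 24 s: the lid is squeezed shut, the hasp lies flat over the catch, the jaw is back at its stop, and the case stands latched with the visible bystanders where they were; no verdict came back.

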